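Close a casting mould in the index-pin clamp

TASK

Make the plaster mould ready for casting: set the loose half gently into the clamp's cradle, upright, with its hollow against the hollow of the half that is already there, then pull up the red spring plunger, slide the jaw along the tube up to the mould, and let the plunger go so that its pin drops fully into the hole at which the sprung pad presses the two halves shut. Do not ram the pin against the hole's edge or strain the mould, and leave the things round about where they are.

Things in the scene. Friction and masses are not known exactly. Their poses are not given: they have to be found in the camera images.
- clamp: Casting clamp, fixed to the bench: wooden base 110 x 364 x 18 mm, on it a square steel tube (25 mm wide, top 49 mm above the bench) with holes in its top, a green fixed jaw at one end and a green sliding jaw on the tube. Origin: on the bench under the tube's centre line; x across the tube, y along it towards the fixed jaw (its face at y = +130 mm), z up.
- cradle (a point): Point on the green cradle floor (60 mm above the bench, clamp y = +32 to +130 mm) under the centre of where the loose half stands when the mould is shut: clamp x 0, y +70 mm. Axes as the clamp's. The cradle's side lips are 60 mm apart at the floor, flare outward and end 12 mm above it.
- hole_nominal (a point): Middle of the stretch of the tube's top in which the hole that clamps this mould lies: clamp y = -33 mm. The tube can be screwed down anywhere in its saddles, so the hole may be up to 11 mm off either way along y, differently each time. Holes are 9.5 mm wide and 32 mm apart; the row shifts as one. A slot near y = -130 to -86 mm, shifted with it, holds the pin of the open jaw.
- half_a: Plaster mould half, 57 (x) x 40 (y) x 72 (z) mm, off-white, loose, already upright in the cradle with its back against the fixed jaw. Origin: centre of its underside. Its mating face, with half a bottle-shaped hollow, looks to its own -y.
- face_a (a point): Centre of the mating face of half_a, 36 mm above its underside.
- half_b: The loose plaster mould half, 57 (x) x 40 (y) x 72 (z) mm, 0.2 kg, upright on the bench at the left. Origin: centre of its underside. Its mating face with the hollow and 2 mm locating knobs looks to its own +y, so in the cradle its y axis points as the clamp's does. Grip it across its 57 mm. Set down up to 15 mm from half_a it is near enough; the pad pushes it the rest.
- face_b (a point): Centre of the mating face of half_b, 36 mm above its underside.
- jaw (a joint): Position in m of the sliding jaw: 0 wide open, grows towards the fixed jaw, at most 0.096. The plunger's axis is at clamp y = -114 mm + this value. With the pin out of the holes it slides against about 2.7 N of friction (about 2 N more with the pin riding on the tube) and stays where it is left.
- thumb_plate (a point): Centre of the rear face (to the clamp's -y) of the sliding jaw's upright thumb plate, 80 mm above the bench, for pushing the jaw along: green, 38 mm wide (x), 8 mm thick (y), from 53 to 98 mm above the bench, rear face 48 mm behind the plunger's axis; 28 mm free between it and the knob.
- knob (a point): Centre of the red plunger knob, an upright cylinder 24 mm in diameter and 26 mm high on the sliding jaw, 99 mm above the bench when the pin is home. Pull it straight up. 38 mm ahead of its axis stands the jaw plate, top 118 mm above the bench.
- plunger (a joint): How far the plunger is drawn up, in m: 0 pin home in a hole or slot, 0.007 pin riding on the tube's top between holes, at most 0.011. A spring pushes it down with 5 N at 0 and 9 N at the top. The pin is 7 mm thick and flat-ended; let go, it drops in by itself within about 1 mm of a hole's centre and then stops the jaw both ways.
- pad (a joint): How far the sliding jaw's round rubber pad is pressed back, in m: 0 out, at most 0.030. Its spring gives 2.5 N at 0 and 0.06 N more per mm. With the mould shut and the pin in the right hole it reads 0.003 to 0.027; at the hole before, the pad does not reach the mould; the hole after is out of reach.
- pad_face (a point): Centre of the pad's face (diameter 32 mm), 86 mm above the bench; with the pad out it is 98 mm ahead (clamp +y) of the plunger's axis.
- water_cup: White enamel cup, 69 mm wide, 79 mm high, a bystander; origin at the centre of its foot.
- saucer_t0: Biscuit-fired saucer, 92 mm wide, 33 mm high, a bystander; origin at the centre of its foot.
- rubber_rib: Flat green rubber rib, 98 x 68 x 8 mm, a bystander; origin at the centre of its underside.
- jar_clear: Small glaze jar with a black lid, 56 mm wide, 58 mm high, a bystander; origin at the centre of its foot.
Things that resemble listed ones, but are neither listed nor needed, are in the scene too. What is shaped like the half_b but blue, green or turquoise is not meant.

How it is judged:
On the way, in this order (a step that is already met when the one before it is completed fails the run):
1. the loose half stands upright on the cradle floor, facing the other half (horizontal distance between face_a and face_b below 0.035 m and angle between half_b's own z axis and vertical below 0.06 rad and z of half_b in the frame of cradle below 0.003 m and contact force between the fingers and half_b below 0.1 N), for 0.2 s.
2. the plunger is drawn up, its pin out of the slot (value of joint plunger above 0.006 m), for 0.2 s.
At the end, for the whole second after the job is handed in: Pin home (plunger under 1.5 mm) where the pad presses the mould (pad back 1.5 to 29 mm, over 1.5 N on the half); both halves upright (0.05 rad), the loose one on the cradle floor (3 mm), mating faces within 5 mm and 0.05 rad of each other, at rest (value of joint plunger below 0.0015 m and value of joint pad between 0.0015 and 0.029 m and contact force between pad and half_b above 1.5 N and distance between face_a and face_b below 0.005 m and angle between the y axis of half_a and the y axis of half_b, either way round below 0.05 rad and angle between each of half_b, half_a's own z axis and vertical below 0.05 rad and z of half_b in the frame of cradle below 0.003 m and linear speed of half_b below 0.01 m/s); the robot touches nothing.
It fails at once if the pin is rammed against the hole's edge (more than 15 N) (contact force between plunger_c0 and anything else above 15 N).
It fails at once if the pad strains the mould (more than 20 N) (contact force between pad and half_b above 20 N).
It fails at once if the loose half is let fall (faster than 0.4 m/s while the fingers do not hold it) (linear speed of half_b above 0.4 m/s and contact force between the fingers and half_b below 0.1 N).
It fails at once if a mould half is tipped over (angle between any of half_b, half_a's own z axis and vertical above 0.6 rad).
It fails at once if a bystander is pushed away (more than 25 mm) (distance of any of water_cup, saucer_t0, rubber_rib, jar_clear from where it was at the start of the episode above 0.025 m).
It also fails if it takes over 58 s, if anything falls off the work surface, if the arm or the gripper's body presses on something with over 40 N, if the wrist force passes 120 N, or if a joint passes its speed limit or range.

ROBOT

A 6-joint arm with a two-finger parallel gripper is mounted at the origin on a cart in front of the work surface, level with it; the furniture and walls round the work are solid. World frame = base frame: x ahead of the robot, y to its left, z up, the work surface at z = 0. Lengths are in m, angles in rad, forces in N, time in s.
With the tool pointing down it reaches from about 0.3 to 0.875 m from the base axis. Payload 6.4 kg.
Tool frame: the origin (TCP) lies midway between the tips of the shut fingers; the grasp point (between the pads) lies 19 mm behind it (robot.grip_point_offset is the distance from the TCP to the grasp point, in m); z points along the fingers, y is the line along which they close (so a half turn about z gives the same grasp; the last joint's range is limited). The gripper opens to 85 mm and grips with 20 to 120 N. Pads are 22 mm wide; open, the fingers measure 114 mm over their backs; the gripper's body (76 mm by 85 mm) begins 54 mm behind the grasp point. The pads swing forward as they close: fully open they stand 13 mm farther back than shut.
Start: joints at [-1.517, 0.181, 1.607, -0, 1.354, -0.206], TCP at [0.148, -0.556, 0.206] pointing down, gripper open.
Joint ranges: [-2.99, 2.99], [-0.89, 2.07], [0.3, 2.58], [-1.14, 4.28], [0, 2.63], [-3.12, 3.12]. Speed limits (rad/s): [2.57, 2.57, 3.01, 3.14, 3.14, 3.14].

INTERFACE

Orientations are given as a unit quaternion [w, x, y, z].
In Python, from cell import robot gives the robot as it stands. The module is installed in compiled form; this text tells all that it offers.
- The arm moves only by the tool play_rows, never from a script. Its argument "steps" is a list of rows, each a list of 6 numbers: the shift along the tool's x, y, z in units of 25 mm (1.0 is 25 mm), then the turn, a rotation vector about the tool's x, y, z in units of 6 degrees (1.0 is 6 degrees). A call has 1 to 5 rows; each row shifts and turns the commanded pose from where the row before left it, along the tool's axes as they then stand; what a row does not reach is not made up. A row lasts 1/10 s, in which the tool goes at most 50 mm and 8.59 degrees, less where a joint would pass 70% of its speed; a pose out of reach is approached as far as the arm can. A call is refused whole if a number of a shift passes 1 or a number of a turn 1, either way. A call with a gripper value outside its range is refused whole. "fingers" is the opening in per cent of the stroke, from 0 (shut) to 100 (fully open), set as the call begins (left out, the last holds). The fingers move at their own pace and stop on an object; "newtons" is the grip in N (left out, the last holds). Time passes only in rows, so rows that do not move let the fingers close. It gives the time, the measured TCP pose, the force, the opening and the grip force at its end, in the units of the state.
- robot.read_state(): the state, without advancing time (a new reading comes with each control period).
- robot.grab_frame(name): name is "side" or "top" or "wrist"; returns a dict with "pixels" (420x560x3 uint8, red, green, blue), "range_z" (420x560 float32, m along the optical axis (not along the pixel's ray), 0 where there is no reading), "intrinsics" (3x3 intrinsics, pixels), "R" (3x3) and "t" (3): a world point X has camera coordinates R X + t. Camera axes: x right, y down, z forward; pixel columns grow to the right and rows downward; lengths in m; the calibration is good to about 2 mm. A picture is of the moment at which its call begins.
- robot.job_done(): hands the job in; it is judged then, once.
Trained networks look in a picture, given as the dict that the camera call returned (one of the last four; its "shot" number tells which), for a name from the list of things; names that differ only in an ending like _2 or _b are one class to them, and where a whole thing is asked for, a point or a joint stands for the part that bears it (a point fixed in the world has none). Each returns a list of dicts, best first, with "conf" (0 to 1); they miss things now and then, are a little off and sometimes report something else, mostly with a low value. They report only what shows in the picture. A call takes as long as a camera call. They do not tell look-alikes from the thing itself.
- robot.trace(picture, label): "mask" (420x560 bool, what is visible of it) and "centre" ([column, row] in pixels, amid what is visible of it).
- robot.place_of(picture, label): "centre" ([column, row] in pixels: a listed point, or the origin of a listed thing).
The state is a dict: "time_s": time; "q": joint angles; "dq": joint speeds; "tau": joint torques, N m; "ee_pos": TCP position; "ee_rot": TCP orientation; "force": force on the tool from outside, world axes, zero at the start; "moment": the same for the moment, N m; "grip_width": finger opening in m; "finger_force": force on a finger pad.
Only numpy, scipy, OpenCV 4.12 (cv2) and the standard library are available. Lean on these libraries where they do the work, as an engineer would, in place of code of your own. Each camera call takes 0.05 s, during which the arm holds its last target. There are 200 camera calls.

## Working session

There is one attempt and no reset: what is moved stays moved. The work goes in short steps, Python scripts to look and compute and a tool call to move; the robot and the scene stay as the last step left them, time stands still between calls to the robot, and variables do not carry over. Pictures are saved under pics/ and viewed, at most 10 in all, crops included, and the job is handed in when it is done.

Besides the shell and the picture viewer there is one more tool, called after ">>>" as name([rows], argument=value, ...), one row to a line, values as JSON. play_rows: Moves the arm, as the interface text tells. Its arguments: {"type":"object","properties":{"steps":{"type":"array","items":{"type":"array","items":{"type":"number"}}},"fingers":{"type":"number"},"newtons":{"type":"number"}},"required":["steps"]}

```bash
mkdir -p pics; cat > h.py <<'E'
import numpy as np, cv2
from cell import robot
def world(p,c,r,z=None):
    K,R,t=p["intrinsics"],np.array(p["R"]),np.array(p["t"])
    ray=np.linalg.inv(K)@np.array([c,r,1.])
    C=-R.T@t; d=R.T@ray
    if z is not None: return C+d*(z-C[2])/d[2]
    w=p["range_z"][max(int(r)-1,0):int(r)+2,max(int(c)-1,0):int(c)+2]; w=w[w>0]
    return C+d*np.median(w) if len(w) else None
def cloud(p,m):
    K,R,t=p["intrinsics"],np.array(p["R"]),np.array(p["t"])
    v,u=np.nonzero(m&(p["range_z"]>0)); zz=p["range_z"][v,u]
    P=np.linalg.inv(K)@np.stack([u*zz,v*zz,zz])
    return (R.T@(P-t[:,None])).T
def pix(p,X):
    c=np.array(p["R"])@np.array(X)+np.array(p["t"]); q=np.array(p["intrinsics"])@c
    return q[:2]/q[2]
def save(p,n): cv2.imwrite("pics/"+n,p["pixels"][:,:,::-1])
E
python3 - <<'E'
from h import *
np.set_printoptions(precision=4,suppress=True)
im=[]
for n in ("side","top"):
    p=robot.grab_frame(n); im.append(p["pixels"])
    for l in ("half_b","half_a","clamp","knob","face_a","face_b","thumb_plate","cradle","pad_face","water_cup","saucer_t0","rubber_rib","jar_clear"):
        for d in robot.place_of(p,l)[:3]: print(n,l,round(d["conf"],2),np.round(d["centre"],0),world(p,*d["centre"]))
    save(p,n+"1.png")
s=robot.read_state(); print(s["ee_pos"],s["ee_rot"],s["time_s"])
E
```

```text
side half_b 0.94 [261. 206.] [0.4903 0.0126 0.1319]
side half_b 0.92 [245. 167.] [0.4047 0.3677 0.0062]
side half_b 0.91 [287. 178.] [0.5534 0.2717 0.0346]
side half_a 0.94 [261. 206.] [0.4903 0.0126 0.1319]
side half_a 0.92 [245. 167.] [0.4047 0.3677 0.0062]
side half_a 0.91 [287. 178.] [0.5534 0.2717 0.0346]
side clamp 0.58 [265. 270.] [ 0.5125 -0.181   0.0804]
side knob 0.6 [273. 277.] [ 0.5346 -0.2284  0.1069]
side knob 0.29 [251. 187.] [0.4455 0.1715 0.0722]
side face_a 0.92 [285. 170.] [0.5472 0.277  0.0627]
side face_a 0.89 [260. 195.] [0.4764 0.1395 0.0688]
side face_a 0.81 [263. 225.] [ 0.4941 -0.0063  0.0797]
side face_b 0.92 [285. 170.] [0.5472 0.277  0.0627]
side face_b 0.89 [260. 195.] [0.4764 0.1395 0.0688]
side face_b 0.81 [263. 225.] [ 0.4941 -0.0063  0.0797]
side thumb_plate 0.96 [273. 297.] [ 0.5359 -0.2654  0.0751]
side cradle 0.81 [263. 238.] [ 0.4971 -0.0393  0.059 ]
side pad_face 0.47 [270. 257.] [ 0.522  -0.137   0.0856]
side pad_face 0.17 [275. 277.] [ 0.54   -0.2197  0.1004]
side water_cup 0.97 [321. 181.] [0.6636 0.2714 0.0258]
side water_cup 0.42 [331. 209.
[... 947 characters left out ...]
[0.5427 0.301  0.0594]
top thumb_plate 0.87 [378. 208.] [ 0.5393 -0.2651  0.0992]
top cradle 0.78 [295. 223.] [ 0.5018 -0.037   0.0611]
top pad_face 0.4 [324. 217.] [ 0.5185 -0.1206  0.052 ]
top water_cup 0.64 [178. 170.] [0.6606 0.2972 0.0521]
top water_cup 0.47 [185. 242.] [0.4517 0.2908 0.002 ]
top water_cup 0.44 [318. 216.] [ 0.522  -0.1043  0.0497]
top saucer_t0 0.62 [399. 222.] [ 0.5031 -0.344   0.0116]
top saucer_t0 0.55 [318. 219.] [ 0.5145 -0.1048  0.0489]
top rubber_rib 0.89 [324. 154.] [ 0.7082 -0.1292  0.0123]
top rubber_rib 0.74 [186. 240.] [0.458  0.2733 0.0635]
top jar_clear 0.84 [230. 158.] [0.6932 0.1458 0.059 ]
[ 0.1477 -0.5557  0.2056] [ 0.      0.9916  0.1296 -0.    ] 1.4
```

```bash
python3 - <<'E'
import cv2,numpy as np
a=cv2.imread("pics/side1.png");b=cv2.imread("pics/top1.png")
a=cv2.resize(a[120:380,190:390],None,fx=2,fy=2,interpolation=cv2.INTER_CUBIC)
b=cv2.resize(b[130:330,110:460][:, :200],None,fx=2,fy=2.6,interpolation=cv2.INTER_CUBIC)
cv2.imwrite("pics/c1.png",np.hstack([a,b]))
E
```

```text
(no output)
```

View pics/top1.png

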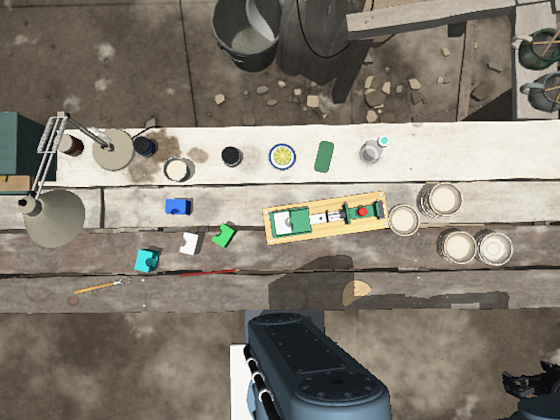

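View pics/c1.png

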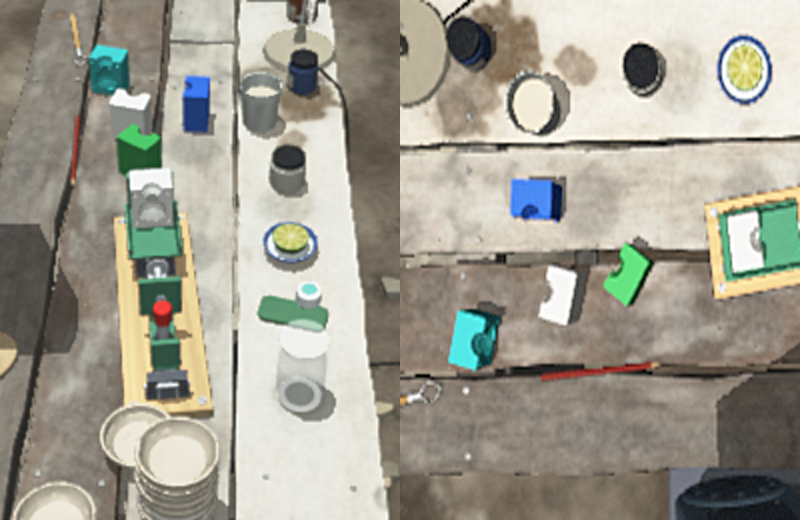

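The top view shows candidates turquoise (146,260), white (189,243), blue (177,206) and green (224,235). Only the off-white one at (189,243) fits half_b: it is upright on the left with its hollow towards image left (+y), and the crop confirms it. The clamp runs from half_a (283,222) to the red knob (361,212).

```bash
cat >> h.py <<'E'
def rect(P):
    (c,s,a)=cv2.minAreaRect((P[:,:2]*1000).astype(np.float32)); return np.round(c,1),np.round(s,1),round(a,2)
E
python3 - <<'E'
from h import *
np.set_printoptions(precision=4,suppress=True)
p=robot.grab_frame("top")
K=p["intrinsics"];print("f",K[0,0])
H=np.full((420,560),True)&(p["range_z"]>0)
v,u=np.nonzero(H); P=cloud(p,H); C=p["pixels"][v,u].astype(int)
sat=C.max(1)-C.min(1)
def near(x,y,r): return np.hypot(P[:,0]-x,P[:,1]-y)<r
m=near(.46,.27,.06)&(P[:,2]>.055)&(sat<40); print("b top",m.sum(),P[m,2].mean(),rect(P[m]))
m=near(.485,.0,.09)&(P[:,2]>.12)&(sat<40); print("a top",m.sum(),P[m].mean(0),rect(P[m]))
m=near(.52,-.11,.25)&(P[:,2]>.01)&(P[:,2]<.025)&(C[:,0]-C[:,2]>40)&(C[:,0]>120); print("base",m.sum(),P[m,2].mean(),rect(P[m]))
m=near(.525,-.216,.04)&(C[:,0]-C[:,1]>80)&(P[:,2]>.1); print("knob",m.sum(),P[m].mean(0),rect(P[m]))
m=near(.54,-.262,.02)&(P[:,2]>.09)&(P[:,2]<.105); print("thumb",m.sum(),P[m].mean(0),rect(P[m]))
for n,x,y in(("green",.47,.19),):
    m=near(x,y,.08)&(P[:,2]>.055)&(C[:,1]-C[:,0]>30); print(n,m.sum(),P[m].mean(0),rect(P[m]))
q=robot.grab_frame("side")
for d in robot.trace(q,"half_b"):
    c=cloud(q,d["mask"]); cc=q["pixels"][d["mask"]].mean(0)
    print(d["conf"],cc,np.median(c,0), rect(c[c[:,2]>.068][:]) if (c[:,2]>.068).sum()>5 else None)
s=robot.read_state();print(s["time_s"])
E
```

```text
f 421.1108541419467
b top 292 0.07162713890352654 (array([450. , 263.9]), array([40.2, 57.4]), 76.6)
a top 302 [0.5024 0.0013 0.1321] (array([503.1,   5.5]), array([59.4, 50.1]), 7.16)
base 2632 0.01825712994983615 (array([ 497.7, -111.8]), array([399.7, 334.2]), 64.8)
knob 58 [ 0.5303 -0.2181  0.1123] (array([ 530.1, -218. ]), array([21.8, 19.3]), 86.76)
thumb 43 [ 0.5369 -0.2608  0.098 ] (array([ 537.2, -261.5]), array([33.9,  8.3]), 9.62)
green 282 [0.4705 0.1664 0.0715] (array([471.5, 168.1]), array([41.1, 56.2]), 56.83)
0.88 [165.     170.2279 164.378 ] [0.4506 0.2491 0.0591] (array([445.9, 239.8]), array([102. ,  57.5]), 82.59)
0.86 [ 60.0044 124.1611  73.4393] [0.4678 0.1575 0.0559] (array([456.9, 105.3]), array([170.2,  67. ]), 78.08)
0.73 [176.2394 178.6303 174.4718] [ 0.5008 -0.0129  0.1126] (array([500.4,  -2.9]), array([56.6, 46.9]), 7.95)
0.57 [ 50.3259  83.1643 153.6574] [0.5525 0.2765 0.0527] (array([553.1, 300.5]), array([36.1, 66.8]), 1.52)
1.55
```

>>> play_rows([
  [0,0,0,0,0,-1],
  [0,0,0,0,0,-1],
  [0,0,0,0,0,-1],
  [0,0,0,0,0,-1],
  [0,0,0,0,0,-1],
], fingers=100)

```text
time_s: 2.05
ee_pos: [0.1477, -0.5557, 0.2056]
ee_rot: [-0.0, 0.923, 0.384, 0.0]
force: [0.4, 0.1, 0.3]
grip_width: 0.0855
finger_force: 0.0
```

>>> play_rows([
  [0,0,0,0,0,-1],
  [0,0,0,0,0,-1],
  [0,0,0,0,0,-1],
  [0,0,0,0,0,-1],
  [0,0,0,0,0,-1],
])

```text
time_s: 2.55
ee_pos: [0.1477, -0.5557, 0.2056]
ee_rot: [0.0, 0.793, 0.61, -0.0]
force: [0.6, 0.7, 0.5]
grip_width: 0.0851
finger_force: 0.0
```

>>> play_rows([
  [0.5,0.1,0,0,0,-0.28],
  [1,0.12,0,0,0,0],
  [1,0.12,0,0,0,0],
  [1,0.12,0,0,0,0],
  [1,0.12,0,0,0,0],
])

```text
time_s: 3.05
ee_pos: [0.1889, -0.448, 0.2055]
ee_rot: [-0.0, 0.786, 0.619, 0.0]
force: [-0.0, -0.3, 0.5]
grip_width: 0.085
finger_force: 0.0
```

>>> play_rows([
  [1,0.12,0,0,0,0],
  [1,0.12,0,0,0,0],
  [1,0.12,0,0,0,0],
  [1,0.12,0,0,0,0],
  [1,0.12,0,0,0,0],
])

```text
time_s: 3.55
ee_pos: [0.2323, -0.3299, 0.2055]
ee_rot: [0.0, 0.786, 0.619, 0.0]
force: [0.1, 0.3, 0.5]
grip_width: 0.0853
finger_force: 0.0
```

>>> play_rows([
  [1,0.12,0,0,0,0],
  [1,0.12,0,0,0,0],
  [1,0.12,0,0,0,0],
  [1,0.12,0,0,0,0],
  [1,0.12,0,0,0,0],
])

```text
time_s: 4.05
ee_pos: [0.2757, -0.2119, 0.2055]
ee_rot: [0.0, 0.786, 0.619, 0.0]
force: [-0.4, 0.3, -0.2]
grip_width: 0.0854
finger_force: 0.0
```

>>> play_rows([
  [1,0.12,0,0,0,0],
  [1,0.12,0,0,0,0],
  [1,0.12,0,0,0,0],
  [1,0.12,0,0,0,0],
  [1,0.12,0,0,0,0],
])

```text
time_s: 4.55
ee_pos: [0.3191, -0.0939, 0.2055]
ee_rot: [0.0, 0.786, 0.619, 0.0]
force: [0.1, -0.2, -0.3]
grip_width: 0.0857
finger_force: 0.0
```

>>> play_rows([
  [1,0.12,0,0,0,0],
  [1,0.12,0,0,0,0],
  [1,0.12,0,0,0,0],
  [1,0.12,0,0,0,0],
  [1,0.12,0,0,0,0],
])

```text
time_s: 5.05
ee_pos: [0.3625, 0.0242, 0.2055]
ee_rot: [0.0, 0.785, 0.619, 0.0]
force: [0.6, 0.5, 0.4]
grip_width: 0.0854
finger_force: 0.0
```

>>> play_rows([
  [1,0.12,0,0,0,0],
  [1,0.12,0,0,0,0],
  [1,0.12,0,0,0,0],
  [1,0.12,0,0,0,0],
  [0.5,0.1,0,0,0,0],
])

```text
time_s: 5.55
ee_pos: [0.4027, 0.1305, 0.2055]
ee_rot: [-0.0, 0.785, 0.62, 0.0]
force: [-1.1, -0.2, -0.3]
grip_width: 0.0852
finger_force: 0.0
```

>>> play_rows([
  [1,0.12,0,0,0,0],
  [1,0.12,0,0,0,0],
  [1,0.12,0,0,0,0],
  [1,0.12,0,0,0,0],
  [0.8,0.12,0,0,0,0],
])

```text
time_s: 6.05
ee_pos: [0.4454, 0.2428, 0.2055]
ee_rot: [-0.0, 0.785, 0.619, -0.0]
force: [0.1, -0.1, 0.2]
grip_width: 0.0854
finger_force: 0.0
```

>>> play_rows([
  [0.6,0,0,0,0,0],
  [0.23,0,0,0,0,0],
])

```text
time_s: 6.25
ee_pos: [0.4502, 0.2628, 0.2055]
ee_rot: [-0.0, 0.785, 0.62, -0.0]
force: [0.7, -0.6, -0.6]
grip_width: 0.0859
finger_force: 0.0
```

```bash
python3 - <<'E'
from h import *
np.set_printoptions(precision=4,suppress=True)
s=robot.read_state();print(s["ee_pos"],s["ee_rot"],s["time_s"])
p=robot.grab_frame("wrist"); save(p,"w1.png")
m=p["range_z"]>0; P=cloud(p,m); C=p["pixels"][m].astype(int)
k=(np.hypot(P[:,0]-.45,P[:,1]-.264)<.06)&(np.abs(P[:,2]-.072)<.006)&(np.ptp(C,axis=1)<40)
print(k.sum(), rect(P[k]),P[k,2].mean())
p=robot.grab_frame("top")
m=p["range_z"]>0; P=cloud(p,m)
e=np.array([-np.sin(.16),np.cos(.16)]); n=np.array([e[1],-e[0]])
d=P[:,:2]-np.array([.513,-.107]); a=d@e; b=d@n
k=(abs(a)<.2)&(abs(b)<.075)&(P[:,2]>.012)&(P[:,2]<.024); print("base",k.sum(),rect(P[k]))
k=(abs(a)<.2)&(abs(b)<.02)&(P[:,2]>.044)&(P[:,2]<.054); print("tube",k.sum(),P[k,:2].min(0),rect(P[k]))
E
```

```text
[0.4502 0.2628 0.2055] [-0.0001  0.7849  0.6197 -0.0002] 6.25
2625 (array([451.4, 266.5]), array([42.6, 56.8]), 75.33) 0.07151055952396639
base 2560 (array([ 518.2, -126.5]), array([110.1, 361.2]), 7.47)
tube 319 [ 0.4998 -0.2928] (array([ 527.8, -185.1]), array([ 35.4, 216.3]), 6.71)
```

>>> play_rows([
  [0.1,0,1,0,0,0],
  [0,0,1,0,0,0],
  [0,0,1,0,0,0],
  [0,0,1,0,0,0],
  [0,0,1,0,0,0],
])

```text
time_s: 6.85
ee_pos: [0.4508, 0.2635, 0.0799]
ee_rot: [0.0, 0.785, 0.619, 0.0]
force: [0.4, -0.6, 0.1]
grip_width: 0.0852
finger_force: 0.0
```

>>> play_rows([
  [0,0,0.7,0,0,0],
  [0,0,0.6,0,0,0],
  [0,0,0.4,0,0,0],
  [0,0,0.2,0,0,0],
])

```text
time_s: 7.25
ee_pos: [0.4504, 0.2637, 0.0324]
ee_rot: [-0.0, 0.785, 0.619, -0.001]
force: [0.6, -0.3, -0.4]
grip_width: 0.0855
finger_force: 0.0
```

>>> play_rows([
  [0,0,0,0,0,0],
  [0,0,0,0,0,0],
  [0,0,0,0,0,0],
  [0,0,0,0,0,0],
  [0,0,0,0,0,0],
], fingers=55, newtons=25)

```text
time_s: 7.75
ee_pos: [0.4515, 0.2647, 0.034]
ee_rot: [0.0, 0.785, 0.62, 0.001]
force: [-2.1, -1.2, 6.6]
grip_width: 0.0561
finger_force: 27.6
```

>>> play_rows([
  [0,0,-0.3,0,0,0],
  [0,0,-0.7,0,0,0],
  [0,0,-1,0,0,-0.5],
  [0,0,-1,0,0,-0.8],
  [0,0,-1,0,0,-0.8],
])

```text
time_s: 8.25
ee_pos: [0.4505, 0.2643, 0.134]
ee_rot: [-0.0, 0.711, 0.703, -0.0]
force: [0.5, -0.2, -1.1]
grip_width: 0.0565
finger_force: 27.4
```

>>> play_rows([
  [0,0,-1,0,0,-0.8],
  [0,0,-1,0,0,-0.5],
  [0,0,-0.3,0,0,-0.08],
  [-0.4,0,0,0,0,0],
  [-0.8,0,0,0,0,0],
])

```text
time_s: 8.75
ee_pos: [0.4539, 0.2345, 0.1893]
ee_rot: [-0.001, 0.66, 0.752, -0.001]
force: [0.6, -0.7, -2.0]
grip_width: 0.0561
finger_force: 27.4
```

>>> play_rows([
  [-1,0.07,0,0,0,0],
  [-1,0.07,0,0,0,0],
  [-1,0.07,0,0,0,0],
  [-1,0.07,0,0,0,0],
  [-1,0.07,0,0,0,0],
])

```text
time_s: 9.25
ee_pos: [0.4784, 0.1102, 0.1884]
ee_rot: [-0.001, 0.66, 0.751, -0.001]
force: [-0.4, 0.6, -1.9]
grip_width: 0.0559
finger_force: 27.4
```

>>> play_rows([
  [-1,0.07,0,0,0,0],
  [-1,0.07,0,0,0,0],
  [-1,0.07,0,0,0,0],
  [-1,0.07,0,0,0,0],
  [-1,0.07,0,0,0,0],
])

```text
time_s: 9.75
ee_pos: [0.5032, -0.0123, 0.1884]
ee_rot: [-0.001, 0.66, 0.751, -0.001]
force: [0.8, -0.6, -1.7]
grip_width: 0.0561
finger_force: 27.4
```

>>> play_rows([
  [-0.8,0,0,0,0,0],
  [-0.4,0,0,0,0,0],
  [0,0,0,0,0,0],
  [0,0,0,0,0,0],
])

```text
time_s: 10.15
ee_pos: [0.5077, -0.0402, 0.1897]
ee_rot: [-0.001, 0.66, 0.751, -0.0]
force: [-0.2, 1.6, -1.9]
grip_width: 0.0563
finger_force: 27.4
```

```bash
python3 - <<'E'
from h import *
np.set_printoptions(precision=4,suppress=True)
s=robot.read_state();print(s["ee_pos"],s["ee_rot"],s["time_s"],s["force"])
q=s["ee_rot"];print("theta",np.degrees(2*np.arctan2(q[2],q[1])))
p=robot.grab_frame("side"); 
c=cv2.resize(p["pixels"][160:320,200:340],None,fx=3.7,fy=3.7,interpolation=cv2.INTER_CUBIC)
cv2.imwrite("pics/s2.png",c[:,:,::-1])
E
```

```text
[ 0.5077 -0.0402  0.1897] [-0.0009  0.66    0.7513 -0.0002] 10.15 [-0.1874  1.6004 -1.8671]
theta 97.40180565154058
```

View pics/s2.png

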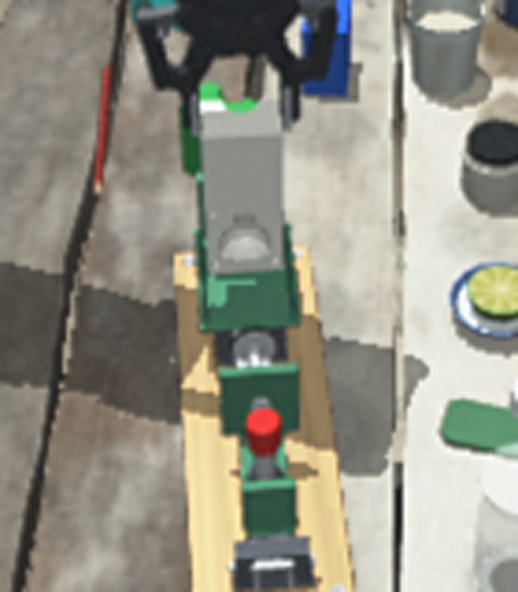

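The side crop shows the white half held upright over the cradle, in line with half_a, with jaw and knob (red, crop (262,430)) beyond.

>>> play_rows([
  [-0.16,0,0.5,0,0,0],
  [0,0,0.8,0,0,0],
  [0,0,0.8,0,0,0],
  [0,0,0.6,0,0,0],
  [0,0,0.3,0,0,0],
])

```text
time_s: 10.7
ee_pos: [0.5075, -0.0436, 0.1132]
ee_rot: [-0.002, 0.659, 0.752, -0.001]
force: [-0.0, 0.7, -0.9]
grip_width: 0.0563
finger_force: 27.4
```

>>> play_rows([
  [0,0,0.2,0,0,0],
  [0,0,0.15,0,0,0],
  [0,0,0.15,0,0,0],
  [0,0,0.1,0,0,0],
  [0,0,0,0,0,0],
])

```text
time_s: 11.2
ee_pos: [0.509, -0.0446, 0.1006]
ee_rot: [0.0, 0.66, 0.752, 0.0]
force: [0.5, -0.3, -1.7]
grip_width: 0.0562
finger_force: 27.4
```

>>> play_rows([
  [0,0,0.08,0,0,0],
  [0,0,0.08,0,0,0],
  [0,0,0.06,0,0,0],
  [0,0,0,0,0,0],
])

```text
time_s: 11.6
ee_pos: [0.5088, -0.0446, 0.0948]
ee_rot: [-0.0, 0.66, 0.752, -0.0]
force: [0.2, -0.1, -2.1]
grip_width: 0.0564
finger_force: 27.4
```

>>> play_rows([
  [0,0,0.04,0,0,0],
  [0,0,0.04,0,0,0],
  [0,0,0,0,0,0],
])

```text
time_s: 11.9
ee_pos: [0.5092, -0.0447, 0.094]
ee_rot: [0.0, 0.66, 0.752, -0.0]
force: [-4.0, 1.3, 6.0]
grip_width: 0.056
finger_force: 28.3
```

>>> play_rows([
  [0,0,0,0,0,0],
  [0,0,0,0,0,0],
  [0,0,0,0,0,0],
  [0,0,0,0,0,0],
], fingers=85)

```text
time_s: 12.3
ee_pos: [0.509, -0.0446, 0.093]
ee_rot: [0.0, 0.66, 0.752, 0.0]
force: [0.8, -0.0, -0.9]
grip_width: 0.0729
finger_force: 0.0
```

>>> play_rows([
  [0,0,-0.3,0,0,0],
  [0,0,-0.8,0,0,0],
  [0,0,-1,0,0,0],
  [0,0,-1,0,0,0],
  [0,0,-1,0,0,0],
])

```text
time_s: 12.8
ee_pos: [0.509, -0.0446, 0.1971]
ee_rot: [0.0, 0.66, 0.752, 0.0]
force: [0.4, -0.2, -0.2]
grip_width: 0.0724
finger_force: 0.0
```

```bash
python3 - <<'E'
from h import *
np.set_printoptions(precision=4,suppress=True)
s=robot.read_state();print(s["ee_pos"],s["time_s"],s["force"])
e=np.array([-.13,.9915]); n=np.array([.9915,.13]); O=np.array([.516,-.105])
for nm in("wrist","side"):
    p=robot.grab_frame(nm); save(p,nm+"3.png")
    m=p["range_z"]>0; P=cloud(p,m); C=p["pixels"][m].astype(int)
    d=P[:,:2]-O; a=d@e; b=d@n
    for l,z0,z1,a0,a1 in(("tops",.127,.138,.03,.14),("bfloor",.058,.064,.03,.14)):
        k=(a>a0)&(a<a1)&(abs(b)<.035)&(P[:,2]>z0)&(P[:,2]<z1)&((np.ptp(C,axis=1)<40)|(l!="tops"))
        if k.sum()>5: print(nm,l,k.sum(),rect(P[k]),np.percentile(a[k],[1,99]),np.percentile(b[k],[1,99]),P[k,2].mean())
        if l=="tops":
            h=np.histogram(a[k],bins=np.arange(.03,.14,.004)); print(np.c_[h[1][:-1]*1000,h[0]].astype(int).tolist())
E
```

```text
[ 0.509  -0.0446  0.1971] 12.8 [ 0.418  -0.1515 -0.185 ]
wrist tops 8732 (array([505.9, -21.4]), array([57.3, 85.8]), 7.46) [0.0424 0.1267] [-0.0272  0.0287] 0.13166129189940215
[[30, 0], [34, 0], [38, 46], [42, 407], [46, 418], [50, 411], [54, 439], [58, 434], [62, 434], [66, 478], [70, 363], [74, 303], [78, 303], [82, 9], [86, 190], [90, 300], [94, 347], [98, 465], [102, 516], [106, 513], [110, 521], [114, 523], [118, 603], [122, 534], [126, 175], [130, 0], [134, 0]]
wrist bfloor 47 (array([501.5,   4.4]), array([68.7, 57.9]), 7.42) [0.0814 0.1393] [-0.0341  0.0337] 0.06021029439843683
side tops 403 (array([503.6, -23.3]), array([56.6, 92.1]), 7.72) [0.0378 0.1264] [-0.0294  0.026 ] 0.13158188629559475
[[30, 0], [34, 7], [38, 25], [42, 31], [46, 18], [50, 18], [54, 22], [58, 13], [62, 27], [66, 15], [70, 12], [74, 10], [78, 12], [82, 9], [86, 13], [90, 20], [94, 22], [98, 19], [102, 19], [106, 16], [110, 20], [114, 18], [118, 19], [122, 13], [126, 5], [130, 0], [134, 0]]
side bfloor 92 (array([505.5, -26.9]), array([66.7, 97.9]), 8.18) [0.0302 0.1232] [-0.0332  0.0335] 0.06083975228604853
```

View pics/wrist3.png

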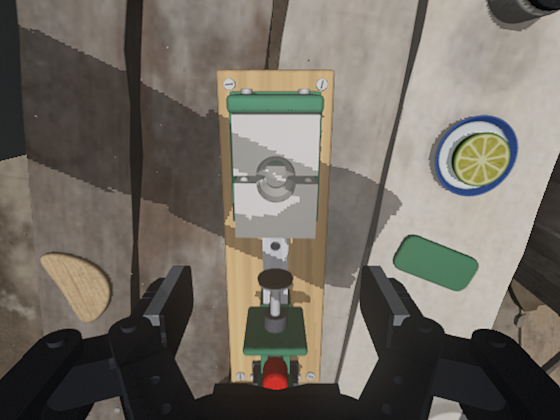

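The wrist view shows both halves seated hollow to hollow, with the joint at row 180, a tube hole at (275,246), the pad at (275,280) and the knob at (275,378).

>>> play_rows([
  [-0.6,0,0,0,0,0],
  [-1,0,0,0,0,0],
  [-1,0,0,0,0,0],
  [-0.6,0,0,0,0,0],
  [0,0,0,0,0,0],
])

```text
time_s: 13.4
ee_pos: [0.5189, -0.1259, 0.1945]
ee_rot: [-0.001, 0.661, 0.751, -0.0]
force: [0.1, -0.4, -0.1]
grip_width: 0.0726
finger_force: 0.0
```

```bash
python3 - <<'E'
from h import *
np.set_printoptions(precision=4,suppress=True)
p=robot.grab_frame("wrist"); save(p,"wrist4.png")
np.savez("w4.npz",**{k:p[k] for k in("pixels","range_z","intrinsics","R","t")})
c=cv2.resize(p["pixels"][100:400,190:360],None,fx=2,fy=2,interpolation=cv2.INTER_CUBIC)
cv2.imwrite("pics/w4c.png",c[:,:,::-1])
for l in("knob","thumb_plate","pad_face","hole_nominal","face_b"):
    for d in robot.place_of(p,l)[:2]: print(l,round(d["conf"],2),np.round(d["centre"],1),world(p,*d["centre"]))
print(robot.read_state()["ee_pos"],robot.read_state()["time_s"])
E
```

```text
knob 0.64 [276.1 298. ] [ 0.5292 -0.2073  0.1106]
thumb_plate 0.92 [275.1 334.1] [ 0.5346 -0.2572  0.092 ]
pad_face 0.66 [278.6  86.2] [ 0.5099 -0.0433  0.1316]
pad_face 0.58 [274.9 191.3] [ 0.5172 -0.1206  0.0973]
hole_nominal 0.59 [277.2 197.3] [ 0.5195 -0.1241  0.101 ]
face_b 0.94 [275.3  48.7] [ 0.5042 -0.0163  0.0732]
face_b 0.94 [276.2  58.5] [ 0.5056 -0.022   0.0594]
[ 0.5192 -0.123   0.1955] 13.7
```

View pics/w4c.png

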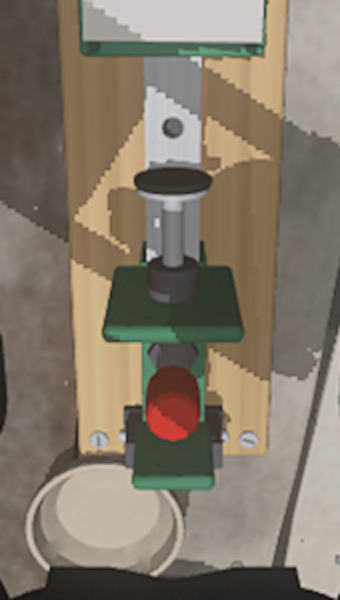

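```bash
python3 - <<'E'
from h import *
np.set_printoptions(precision=4,suppress=True)
p=np.load("w4.npz"); e=np.array([-.13,.9915]); n=np.array([.9915,.13]); O=np.array([.516,-.105])
g=p["pixels"].astype(int).sum(2)
w=g[155:174,266:287]; print("hole win\n",w[::2,::2])
mm=np.zeros((420,560)); mm[155:174,266:287]=(w<w.min()+120); v,u=np.nonzero(mm); print("hole px",u.mean(),v.mean(),len(u))
h=world(p,u.mean(),v.mean(),.049)[:2]; print("hole",h,"a,b",(h-O)@e,(h-O)@n)
m=p["range_z"]>0; P=cloud(p,m); C=p["pixels"][m].astype(int); d=P[:,:2]-O; a=d@e; b=d@n
k=(C[:,0]-C[:,1]>80)&(P[:,2]>.108)&(abs(b)<.03)&(a<-.08); print("knob top",k.sum(),P[k,2].mean(),"a",np.percentile(a[k],[0,2,50,98,100]),"b",np.percentile(b[k],[2,98]), rect(P[k]))
k=(a<-.13)&(a>-.18)&(abs(b)<.025)&(P[:,2]>.094)&(P[:,2]<.102); print("thumb top",k.sum(),np.percentile(a[k],[1,50,99]),np.percentile(b[k],[1,99]))
k=(a<-.05)&(a>-.1)&(abs(b)<.05)&(P[:,2]>.113)&(P[:,2]<.123); print("plate top",k.sum(),np.percentile(a[k],[1,50,99]),np.percentile(b[k],[1,99]))
k=(a<.06)&(a>.02)&(abs(b)<.05)&(P[:,2]>.127)&(P[:,2]<.137); print("halfb",np.percentile(a[k],[1]))
k=(a<.0)&(a>-.05)&(abs(b)<.02)&(P[:,2]>.07)&(P[:,2]<.105); print("pad",np.percentile(a[k],[1,50,99]))
E
```

```text
hole win
 [[593 595 599 604 594 600 597 603 600 523 396]
 [595 592 599 605 606 613 606 599 589 576 545]
 [593 593 607 553 373 324 406 572 590 594 601]
 [594 593 597 240 309 315 320 370 582 593 597]
 [592 595 555 189 347 319 326 298 558 594 596]
 [593 593 579 185 213 331 328 294 572 593 596]
 [593 594 603 408 194 219 245 442 594 591 596]
 [591 593 600 607 538 487 550 601 582 591 593]
 [591 593 591 598 592 598 594 594 579 591 593]
 [591 593 595 595 589 591 589 592 579 590 593]]
hole px 274.70588235294116 164.7941176470588 34
hole [ 0.5154 -0.1095] a,b -0.00443336360641739 -0.0011846362307093234
knob top 397 0.11151214821398184 a [-0.1238 -0.1226 -0.1131 -0.1043 -0.1034] b [-0.0103  0.0088] (array([ 529.9, -217.6]), array([20.9, 20.2]), 15.29)
thumb top 355 [-0.161  -0.1556 -0.1526] [-0.0179  0.0181]
plate top 711 [-0.0742 -0.0698 -0.0669] [-0.0267  0.027 ]
halfb [0.0415]
pad [-0.0492 -0.0183 -0.0151]
```

The crop confirms the visible tube hole at pixel (276,164). The knob is 109 mm behind it, so the wanted hole is at a jaw travel of about 77 mm.

>>> play_rows([
  [-1,0,0,0,0,0],
  [-1,-0.06,0,0,0,0],
  [-1,0,0,0,0,0],
  [-0.6,0,0,0,0,0],
  [-0.21,0,0,0,0,0],
])

```text
time_s: 14.2
ee_pos: [0.5303, -0.2194, 0.1955]
ee_rot: [0.0, 0.66, 0.751, -0.0]
force: [0.2, 0.7, 0.5]
grip_width: 0.0723
finger_force: 0.0
```

>>> play_rows([
  [0,0,0.8,0,0,0],
  [0,0,0.8,0,0,0],
  [0,0,0.6,0,0,0],
  [0,0,0.4,0,0,0],
  [0,0,0,0,0,0],
])

```text
time_s: 14.7
ee_pos: [0.5294, -0.2175, 0.129]
ee_rot: [-0.002, 0.66, 0.752, -0.0]
force: [-1.2, 1.2, -0.2]
grip_width: 0.0726
finger_force: 0.0
```

>>> play_rows([
  [0,0,0.6,0,0,0],
  [0,0,0.6,0,0,0],
  [0,0,0.4,0,0,0],
  [0,0,0,0,0,0],
])

```text
time_s: 15.1
ee_pos: [0.5288, -0.2177, 0.0883]
ee_rot: [-0.002, 0.66, 0.751, -0.0]
force: [-0.8, -0.7, -0.5]
grip_width: 0.0726
finger_force: 0.0
```

>>> play_rows([
  [0,0,0,0,0,0],
  [0,0,0,0,0,0],
  [0,0,0,0,0,0],
  [0,0,0,0,0,0],
  [0,0,0,0,0,0],
], fingers=15, newtons=40)

```text
time_s: 15.6
ee_pos: [0.5304, -0.2187, 0.0909]
ee_rot: [0.0, 0.66, 0.752, 0.0]
force: [-0.0, 0.4, -0.3]
grip_width: 0.0127
finger_force: 0.0
```

>>> play_rows([
  [0,0,0,0,0,0],
  [0,0,0,0,0,0],
])

```text
time_s: 15.8
ee_pos: [0.5302, -0.2186, 0.0907]
ee_rot: [0.0, 0.66, 0.752, 0.0]
force: [0.5, -0.4, -0.3]
grip_width: 0.0127
finger_force: 0.0
```

```bash
python3 - <<'E'
from h import *
s=robot.read_state();print(s["ee_pos"],s["force"],s["finger_force"],s["grip_width"])
p=robot.grab_frame("side");a=cv2.resize(p["pixels"][200:330,210:330],None,fx=4,fy=4.5,interpolation=cv2.INTER_CUBIC)
q=robot.grab_frame("wrist");b=cv2.resize(q["pixels"][150:420,200:360],None,fx=2,fy=585/270,interpolation=cv2.INTER_CUBIC)
cv2.imwrite("pics/k5.png",np.hstack([a,b])[:,:,::-1])
E
```

```text
[ 0.53021905 -0.21857027  0.09066173] [ 0.52776349 -0.44202742 -0.33720362] 0.0 0.01269981288275905
```

View pics/k5.png

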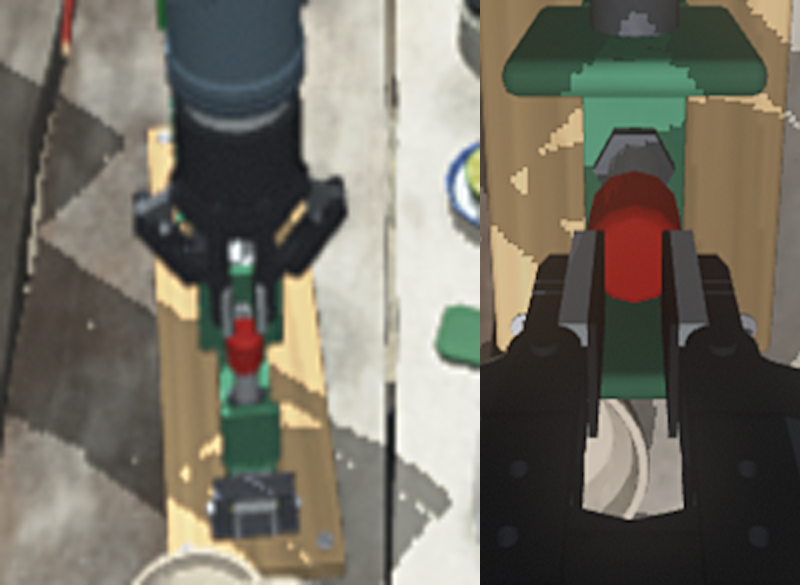

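```bash
python3 - <<'E'
from h import *
np.set_printoptions(precision=4,suppress=True)
e=np.array([-.13,.9915]); n=np.array([.9915,.13]); O=np.array([.516,-.105])
s=robot.read_state(); x=np.array(s["ee_pos"]); print("tcp a,b",(x[:2]-O)@e,(x[:2]-O)@n,x[2])
for nm in("wrist","side"):
    p=robot.grab_frame(nm)
    m=p["range_z"]>0; P=cloud(p,m); C=p["pixels"][m].astype(int); d=P[:,:2]-O; a=d@e; b=d@n
    near=(abs(b)<.04)&(a<-.05)&(a>-.2)
    k=near&(C[:,0]-C[:,1]>80); print(nm,"red",k.sum(),"a",np.percentile(a[k],[1,50,99]),"b",np.percentile(b[k],[1,50,99]),"z",np.percentile(P[k,2],[1,50,99]))
    k=near&(P[:,2]>.113)&(P[:,2]<.123)&(C[:,1]-C[:,0]>15); print("plate",k.sum(),np.percentile(a[k],[1,50,99]) if k.sum() else 0)
    k=near&(a<-.13)&(P[:,2]>.094)&(P[:,2]<.102)&(C[:,1]-C[:,0]>15); print("thumb",k.sum(),np.percentile(a[k],[1,50,99]) if k.sum() else 0)
    k=near&(abs(b)<.022)&(np.ptp(C,axis=1)<25)&(P[:,2]<.16)&(P[:,2]>.07)
    for z in np.arange(.07,.16,.01):
        j=k&(P[:,2]>z)&(P[:,2]<z+.01)
        if j.sum()>3: print("grey z%.2f"%z,j.sum(),np.percentile(a[j],[2,98]),np.percentile(b[j],[2,98]))
E
```

```text
tcp a,b -0.11449178147908709 -0.0006928915427266202 0.0905978845399594
wrist red 1092 a [-0.1228 -0.1123 -0.103 ] b [-0.0068 -0.0002  0.006 ] z [0.1097 0.1117 0.113 ]
plate 2227 [-0.0748 -0.0709 -0.0676]
thumb 395 [-0.1607 -0.1561 -0.1535]
grey z0.07 520 [-0.1542 -0.0673] [-0.0199  0.0207]
grey z0.08 748 [-0.1542 -0.0506] [-0.0201  0.0198]
grey z0.09 1918 [-0.1542 -0.0524] [-0.0173  0.0177]
grey z0.10 491 [-0.0679 -0.0673] [-0.0211  0.0211]
grey z0.11 536 [-0.1041 -0.0674] [-0.0213  0.021 ]
grey z0.12 609 [-0.1212 -0.1016] [-0.019  0.018]
grey z0.13 939 [-0.1203 -0.1015] [-0.0199  0.0185]
grey z0.14 1022 [-0.1205 -0.1015] [-0.0198  0.0188]
grey z0.15 1394 [-0.1229 -0.0997] [-0.0187  0.0184]
side red 65 a [-0.1279 -0.1227 -0.108 ] b [-0.0114 -0.0021  0.006 ] z [0.0916 0.1083 0.1149]
plate 18 [-0.0795 -0.0765 -0.0696]
thumb 39 [-0.1663 -0.1601 -0.1552]
grey z0.07 16 [-0.162  -0.0742] [-0.0178  0.0177]
grey z0.08 15 [-0.1608 -0.0739] [-0.0214  0.0148]
grey z0.09 19 [-0.1644 -0.075 ] [-0.0197  0.0149]
grey z0.12 26 [-0.1261 -0.1178] [-0.0209  0.0151]
grey z0.13 28 [-0.127  -0.1179] [-0.0205  0.0164]
grey z0.14 29 [-0.1273 -0.1177] [-0.0203  0.0166]
grey z0.15 28 [-0.1276 -0.1152] [-0.0189  0.0192]
```

The view shows the fingers closed just above the red knob (crop (635,235)): the finger tips are at z≈0.113, about 22 mm higher than the TCP reading suggests. I'll open, go about 19 mm lower and regrip.

>>> play_rows([
  [0,0,0,0,0,0],
  [0,0,0,0,0,0],
  [0,0,0,0,0,0],
  [0,0,0,0,0,0],
], fingers=60)

```text
time_s: 16.4
ee_pos: [0.5302, -0.2186, 0.0906]
ee_rot: [0.0, 0.66, 0.752, 0.0]
force: [0.7, -1.0, 0.2]
grip_width: 0.0509
finger_force: 0.0
```

>>> play_rows([
  [0,0,0.3,0,0,0],
  [0,0,0.3,0,0,0],
  [0,0,0.15,0,0,0],
  [0,0,0,0,0,0],
])

```text
time_s: 16.8
ee_pos: [0.5294, -0.2181, 0.0706]
ee_rot: [-0.001, 0.66, 0.751, -0.0]
force: [-0.8, 0.1, -0.6]
grip_width: 0.0512
finger_force: 0.0
```

>>> play_rows([
  [0,0,0,0,0,0],
  [0,0,0,0,0,0],
  [0,0,0,0,0,0],
  [0,0,0,0,0,0],
  [0,0,0,0,0,0],
], fingers=20)

```text
time_s: 17.3
ee_pos: [0.5306, -0.2187, 0.0722]
ee_rot: [0.0, 0.66, 0.752, 0.0]
force: [0.3, 0.9, 1.9]
grip_width: 0.0222
finger_force: 39.3
```

>>> play_rows([
  [0,0,-0.1,0,0,0],
  [0,0,-0.1,0,0,0],
  [0,0,-0.1,0,0,0],
  [0,0,-0.07,0,0,0],
  [0,0,0,0,0,0],
])

```text
time_s: 17.8
ee_pos: [0.5304, -0.2186, 0.0807]
ee_rot: [0.0, 0.66, 0.751, 0.0]
force: [5.8, -2.1, -9.9]
grip_width: 0.0221
finger_force: 39.5
```

>>> play_rows([
  [0,0,0,0,0,0],
  [0,0,0,0,0,0],
  [0,0,0,0,0,0],
])

```text
time_s: 18.1
ee_pos: [0.5304, -0.2186, 0.0804]
ee_rot: [0.0, 0.66, 0.751, 0.0]
force: [5.1, -1.5, -9.4]
grip_width: 0.0222
finger_force: 39.5
```

>>> play_rows([
  [0.2,0.02,0,0,0,0],
  [0.4,0,0,0,0,0],
  [0.5,0,0,0,0,0],
  [0.5,0,0,0,0,0],
  [0.3,0,0,0,0,0],
])

```text
time_s: 18.6
ee_pos: [0.5242, -0.1708, 0.0804]
ee_rot: [-0.0, 0.66, 0.752, -0.0]
force: [4.7, -2.8, -8.4]
grip_width: 0.0223
finger_force: 39.6
```

>>> play_rows([
  [0.1,0,0,0,0,0],
  [0.1,0,0,0,0,0],
  [0.15,0,0,0,0,0],
  [0.15,0,0,0,0,0],
  [0.1,0,0,0,0,0],
])

```text
time_s: 19.1
ee_pos: [0.5225, -0.1567, 0.0811]
ee_rot: [0.0, 0.66, 0.751, -0.0]
force: [3.3, -3.2, -8.8]
grip_width: 0.022
finger_force: 39.6
```

>>> play_rows([
  [0.1,0,0,0,0,0],
  [0.15,0,0,0,0,0],
  [0.15,0,0,0,0,0],
  [0.12,0,0,0,0,0],
  [0.06,0,0,0,0,0],
])

```text
time_s: 19.6
ee_pos: [0.5207, -0.1428, 0.0813]
ee_rot: [0.001, 0.66, 0.752, -0.0]
force: [3.8, -6.9, -9.3]
grip_width: 0.0219
finger_force: 39.6
```

>>> play_rows([
  [0,0,0,0,0,0],
  [0,0,0,0,0,0],
])

```text
time_s: 19.8
ee_pos: [0.5206, -0.1426, 0.0812]
ee_rot: [0.0, 0.66, 0.751, -0.0]
force: [3.3, -4.3, -8.7]
grip_width: 0.022
finger_force: 39.6
```

```bash
python3 - <<'E'
from h import *
np.set_printoptions(precision=4,suppress=True)
e=np.array([-.13,.9915]); n=np.array([.9915,.13]); O=np.array([.516,-.105])
s=robot.read_state(); x=np.array(s["ee_pos"]); print("tcp a,b",(x[:2]-O)@e,(x[:2]-O)@n,x[2])
for nm in("wrist","side"):
    p=robot.grab_frame(nm); save(p,nm+"6.png")
    m=p["range_z"]>0; P=cloud(p,m); C=p["pixels"][m].astype(int); d=P[:,:2]-O; a=d@e; b=d@n
    near=(abs(b)<.04)
    def pr(l,k): print(nm,l,k.sum(),np.percentile(a[k],[1,50,99]) if k.sum() else 0)
    gr=C[:,1]-C[:,0]>15
    pr("plate",near&(P[:,2]>.113)&(P[:,2]<.123)&gr&(a>-.02)&(a<.03))
    pr("thumb",near&(a<-.05)&(a>-.1)&(P[:,2]>.094)&(P[:,2]<.102)&gr)
    k=near&(abs(P[:,2]-.132)<.004)&(np.ptp(C,axis=1)<40)&(a>.03)&(a<.14); pr("tops",k); print(rect(P[k]) if k.sum() else 0)
    k=near&(C[:,0]-C[:,1]>80)&(a<0)&(a>-.08); pr("red",k); print(np.percentile(P[k,2],[50,99]) if k.sum() else 0)
E
```

```text
tcp a,b -0.03792513488156393 -0.0003032226988626061 0.08117686050994458
wrist plate 2542 [0.0017 0.0057 0.0089]
wrist thumb 751 [-0.0844 -0.0796 -0.0767]
wrist tops 14381 [0.0472 0.0582 0.0682]
(array([508.9, -47.6]), array([57.7, 21.5]), 7.41)
wrist red 1876 [-0.0463 -0.0355 -0.0262]
[0.1204 0.1217]
side plate 24 [-0.0027  0.0008  0.0087]
side thumb 36 [-0.0878 -0.0837 -0.0781]
side tops 0 0
0
side red 69 [-0.0516 -0.0457 -0.0309]
[0.1186 0.1235]
```

>>> play_rows([
  [0,0,0.03,0,0,0],
  [0,0,0.03,0,0,0],
  [0,0,0.02,0,0,0],
  [0,0,0,0,0,0],
])

```text
time_s: 20.3
ee_pos: [0.5207, -0.1427, 0.0792]
ee_rot: [0.0, 0.66, 0.751, -0.0]
force: [2.2, -4.5, -8.1]
grip_width: 0.0217
finger_force: 39.6
```

>>> play_rows([
  [0,0,0.02,0,0,0],
  [0,0,0,0,0,0],
])

```text
time_s: 20.5
ee_pos: [0.5207, -0.1426, 0.0787]
ee_rot: [0.0, 0.66, 0.751, -0.0]
force: [2.3, -4.7, -8.7]
grip_width: 0.0221
finger_force: 39.7
```

>>> play_rows([
  [0,0,0.02,0,0,0],
  [0,0,0,0,0,0],
])

```text
time_s: 20.7
ee_pos: [0.5207, -0.1426, 0.0782]
ee_rot: [0.0, 0.66, 0.752, -0.0]
force: [2.2, -4.8, -9.2]
grip_width: 0.0219
finger_force: 39.7
```

>>> play_rows([
  [0,0,0.02,0,0,0],
  [0,0,0,0,0,0],
])

```text
time_s: 20.9
ee_pos: [0.5207, -0.1425, 0.0777]
ee_rot: [0.0, 0.66, 0.751, -0.0]
force: [2.1, -4.2, -7.2]
grip_width: 0.022
finger_force: 39.8
```

>>> play_rows([
  [0,0,0.03,0,0,0],
  [0,0,0.03,0,0,0],
  [0,0,0.03,0,0,0],
  [0,0,0.03,0,0,0],
  [0,0,0,0,0,0],
])

```text
time_s: 21.4
ee_pos: [0.5206, -0.1423, 0.0746]
ee_rot: [-0.0, 0.66, 0.752, -0.0]
force: [2.0, -5.9, -6.1]
grip_width: 0.0219
finger_force: 39.9
```

Force is falling with the spring, so the pin is in the hole. I'll release and back off.

>>> play_rows([
  [0,0,0.04,0,0,0],
  [0,0,0.02,0,0,0],
  [0,0,0,0,0,0],
])

```text
time_s: 21.7
ee_pos: [0.5207, -0.1423, 0.0731]
ee_rot: [0.0, 0.66, 0.752, -0.0]
force: [0.5, -5.0, -6.1]
grip_width: 0.022
finger_force: 39.9
```

>>> play_rows([
  [0,0,0,0,0,0],
  [0,0,0,0,0,0],
  [0,0,0,0,0,0],
  [0,0,0,0,0,0],
], fingers=60)

```text
time_s: 22.1
ee_pos: [0.5208, -0.1419, 0.0734]
ee_rot: [0.0, 0.66, 0.752, 0.0]
force: [-0.0, 0.3, 1.2]
grip_width: 0.0513
finger_force: 0.0
```

>>> play_rows([
  [0,0,-0.3,0,0,0],
  [0,0,-0.8,0,0,0],
  [0,0,-1,0,0,0],
  [0,0,-1,0,0,0],
  [0,0,-1,0,0,0],
])

```text
time_s: 22.6
ee_pos: [0.5207, -0.1421, 0.1772]
ee_rot: [0.0, 0.66, 0.752, 0.0]
force: [0.1, 0.1, 1.1]
grip_width: 0.0516
finger_force: 0.0
```

>>> play_rows([
  [-0.8,0,0,0,0,0],
  [-0.7,0,0,0,0,0],
  [0,0,0,0,0,0],
  [0,0,0,0,0,0],
])

```text
time_s: 23.0
ee_pos: [0.525, -0.1795, 0.1748]
ee_rot: [-0.001, 0.66, 0.751, -0.0]
force: [-0.6, 1.0, -0.6]
grip_width: 0.0513
finger_force: 0.0
```

```bash
python3 - <<'E'
from h import *
np.set_printoptions(precision=4,suppress=True)
e=np.array([-.13,.9915]); n=np.array([.9915,.13]); O=np.array([.516,-.105])
p=robot.grab_frame("wrist"); save(p,"wrist7.png")
m=p["range_z"]>0; P=cloud(p,m); C=p["pixels"][m].astype(int); d=P[:,:2]-O; a=d@e; b=d@n
near=(abs(b)<.04); gr=C[:,1]-C[:,0]>15
k=near&(C[:,0]-C[:,1]>80)&(P[:,2]>.1)&(a<0)&(a>-.08); print("knob",k.sum(),P[k].mean(0),np.percentile(P[k,2],[5,50,99]),np.percentile(a[k],[1,99]))
k=near&(P[:,2]>.113)&(P[:,2]<.123)&gr&(a>-.02)&(a<.03); print("plate",np.percentile(a[k],[1,50,99]))
k=near&(abs(P[:,2]-.132)<.004)&(np.ptp(C,axis=1)<40)&(a>.03)&(a<.14); print("tops",rect(P[k]),np.percentile(a[k],[1,99]))
print(robot.read_state()["time_s"],robot.read_state()["force"])
E
```

```text
knob 818 [ 0.5202 -0.1415  0.1115] [0.1097 0.1116 0.1132] [-0.047  -0.0271]
plate [0.0013 0.0049 0.0083]
tops (array([510.1, -56.1]), array([56.7,  4.9]), 7.62) [0.047  0.0515]
23.05 [-0.335   0.3726 -0.2024]
```

View pics/wrist7.png

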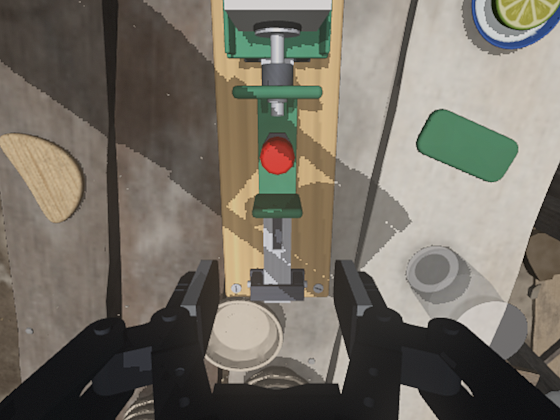

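The wrist view shows the knob at (277,155) back at home height, with its top at 0.1116 m. The pad is against the half at (278,30), and the fingers are clear.

```bash
python3 -c "
from cell import robot
print(robot.job_done())"
```

```text
the job is handed in; nothing more can be done
None
```

The job is handed in at about 23 s of the 58 s limit; the judge returned no verdict. The last camera check showed the mould shut, the pin home in the hole at about 77 mm of jaw travel, the pad against the loose half, and the gripper clear of everything.

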